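Select the blue position on the gated selector lever

ROBOT

A 6-joint arm with a two-finger parallel gripper is mounted at the origin on the work surface. World frame = base frame: x ahead of the robot, y to its left, z up, the work surface at z = 0. Lengths are in m, angles in rad, forces in N, time in s.
With the tool pointing down it reaches from about 0.275 to 1 m from the base axis. Payload 8.4 kg.
Tool frame: the origin (TCP) lies between the finger pads; the fingertips stand tcp_to_tips ahead of it and the grasp point (between the pads) lies 6 mm ahead of it (tcp_to_tips is the distance from the TCP to the fingertips, in m); z points along the fingers, y is the direction in which the jaws open and shut (so a half turn about z gives the same grasp; the last joint's range is limited). The gripper opens to 85 mm and grips with 20 to 120 N. Pads are 22 mm wide; open, the fingers measure 114 mm over their backs; the gripper's body (76 mm by 85 mm) begins 54 mm behind the grasp point. The pads swing forward as they close: fully open they stand 13 mm farther back than shut.
Start: joints at [1.242, 0.353, 1.633, -0, 1.155, -0.002], TCP at [0.201, 0.592, 0.256] pointing down, gripper open.
Joint ranges: [-2.63, 2.63], [-0.92, 2.1], [0.06, 2.66], [-1.3, 4.44], [0, 2.69], [-3.02, 3.02]. Speed limits (rad/s): [2.22, 2.22, 2.79, 3.14, 3.14, 3.14].

INTERFACE

Orientations are given as a 3x3 rotation matrix whose columns are the frame's x, y, z axes.
In Python, from bench import * gives the robot as it stands. The module is installed in compiled form; this text tells all that it offers.
- The arm moves only by the tool step_arm, never from a script. Its argument "plan" is a list of rows, each an object with "xyz": the shift along the tool's x, y, z in m, a list of three; "rot": the turn, a rotation vector about the tool's x, y, z in rad, a list of three. In form: [{"xyz": [tx, ty, tz], "rot": [wx, wy, wz]}, ...]. A call has exactly 10 rows; each row shifts and turns the commanded pose from where the row before left it, along the tool's axes as they then stand; what a row does not reach is not made up. A row lasts 1/10 s, in which the tool goes at most 50 mm and 8.59 degrees, less where a joint would pass 70% of its speed; a pose out of reach is approached as far as the arm can. A call with a gripper value outside its range is refused whole. "gripper" is the finger opening in m, from 0 to 0.0854, set as the call begins (left out, the last holds). The fingers move at their own pace and stop on an object; "newtons" is the grip in N (left out, the last holds). Time passes only in rows, so rows that do not move let the fingers close, or fill a call up. It gives the time, the measured TCP pose, the force and the opening at its end, in the units of the state.
- observe(): the state, without advancing time (a new reading comes with each control period).
- read_camera(name): name is "scene" or "top" or "wrist"; returns a dict with "color" (400x640x3 uint8, red, green, blue), "intrinsics" (3x3 intrinsics, pixels), "k1" (the pictures are not rectified: a ray, as slopes to the right and down, at radius r is drawn at 1 + k1 r^2 times it, then the intrinsics apply), "R" (3x3) and "t" (3): a world point X has camera coordinates R X + t; the wrist camera has in their place "hand_eye" (4x4, takes a point from camera to tool coordinates, whose origin is the TCP and whose axes are the flange's). Camera axes: x right, y down, z forward; pixel columns grow to the right and rows downward; lengths in m; the calibration is good to about 2 mm. A picture is of the moment at which its call begins: read the wrist's pose just before it. There is no depth.
- sign_off(): hands the job in, once; it reports no verdict.
Trained networks look in a picture, given as the dict that the camera call returned (one of the last four; its "shot" number tells which), for a name from the list of things; names that differ only in an ending like _2 or _b are one class to them, and where a whole thing is asked for, a point or a joint stands for the part that bears it (a point fixed in the world has none). Each returns a list of dicts, best first, with "p" (0 to 1); they miss things now and then, are a little off and sometimes report something else, mostly with a low value. They report only what shows in the picture. A call takes as long as a camera call.
- silhouettes(thing, picture): "mask" (400x640 bool, what is visible of it) and "rect" ([left, top, right, bottom] in pixels, round what is visible of it).
The state is a dict: "clock": time; "q": joint angles; "joint_velocities": joint speeds; "joint_torque": joint torques, N m; "ee_pos": TCP position; "tool_rot": TCP orientation; "force": force on the tool from outside, world axes, zero at the start; "moment": the same for the moment, N m; "grip_width": finger opening in m.
Only numpy, scipy, OpenCV 4.12 (cv2) and the standard library are available. Lean on these libraries where they do the work, as an engineer would, in place of code of your own. Each camera call takes 0.05 s, during which the arm holds its last target.

TASK

Before this motor panel can be tested, its selector must be set to blue: with the fingertips or the outside of the fingers, push the black-knobbed lever along its H-shaped gate, across the neutral gap and fully home into the slot marked by the blue lens. Only push the lever, never take its knob between the fingers; leave the loose parts around it where they are, and finish clear of everything.

Things in the scene. Friction and masses are not known exactly. Their poses are not given: they have to be found in the camera images.
- station: Fixed grey selector station, 220 mm (its x) by 250 mm (its y), deck 90 mm above the table, with a 112 x 110 x 12 mm aluminium gate plate on it. Origin at the centre of its underside. x runs along the gate's two slot columns, away from the robot at yaw 0 (it may be turned up to 30 degrees either way), y across them to the robot's left, z up.
- gate_centre (a point): Centre of the H-shaped gate at the plate's upper face, 102 mm above the table; axes as station. Two slot columns along x are joined only at x = 0 by a neutral gap along y; channels 14 mm wide. The tongues between the columns are rounded towards the gap: with the knob within about 8 mm of x = 0 the lever slips across.
- knob (a point): Centre of the black ball knob, 34 mm across, on a 10 mm shank tilting about a point 185 mm below. Upright it is 88 mm above gate_centre, up to 7 mm lower tilted. In the gate's frame: x = +-42 mm at the slot ends, 0 in neutral; y = +30 mm in the left column (lever starts somewhere along it), -30 in the right; 4 mm play. Stays where left; 2 to 4 N at the knob moves it.
- shift (a joint): Tilt of the lever along the columns, rad: + towards the station's +x; knob x is about 0.185 * sin(value). -0.229 and +0.229 are the closed ends of the slots, 0 is the neutral gap.
- cross (a joint): Tilt of the lever across the columns, rad: + towards the station's +y; knob y is about 0.185 * sin(value). +0.163 is the left column, -0.163 the right column.
- lens_blue: Blue lens, 28 mm across in a 33 mm steel bezel, standing 10 mm above the deck. Origin at the centre of its underside, on the deck. It marks the slot to select, and lies just beyond that slot's closed end, always by the right column (station y = -32 mm), at station x = +82 mm or -82 mm. With the lever fully home in its slot the knob's centre is 40 mm from it, seen from above.
- lens_yellow: Yellow lens, 28 mm across in a 33 mm steel bezel, standing 10 mm above the deck. Origin at the centre of its underside, on the deck. It marks the other slot of the right column.
- lens_red: Red lens, 28 mm across in a 33 mm steel bezel, standing 10 mm above the deck. Origin at the centre of its underside, on the deck. It marks one slot of the left column.
- lens_green: Green lens, 28 mm across in a 33 mm steel bezel, standing 10 mm above the deck. Origin at the centre of its underside, on the deck. It marks the other slot of the left column.
- relay: Loose black relay, 30 x 24 x 37 mm, standing on the station's deck left of the gate. Origin at the centre of its underside. A bystander.
- terminals: Loose row of five grey and green terminal blocks, 40 x 40 x 34 mm, standing on the station's deck right of the gate. Origin at the centre of its underside. A bystander.
- contactor: Loose grey and black contactor, 75 x 45 x 77 mm, on the table left of the station. Origin at the centre of its underside. A bystander.
- screwdriver: Loose screwdriver with a green handle, 200 mm long, 26 mm thick, lying right of the station. Origin under its middle. A bystander.
- tape: Loose white roll of tape, 64 mm across, 19 mm high, on the table left of the station. Origin at the centre of its underside. A bystander.
- stop_head: Loose red mushroom push-button head, 40 mm across, 42 mm high, on the table in front of the station (towards the robot). Origin at the centre of its underside. A bystander.
- ferrule_cup: Loose orange plastic cup, 60 mm across, 60 mm high, on the table right of the station, beyond the screwdriver. Origin at the centre of its underside. A bystander.

How it is judged:
On the way:
1. the lever has come across the neutral gap to the blue lens's column (value of joint cross below -0.11 rad), for 0.05 s.
At the end, for the whole second after the job is handed in: The lever stands at rest in the blue lens's slot, fully home: the knob's centre, seen from above, within 49 mm of the blue lens's centre (about 40 mm at the slot's closed end) (horizontal distance between knob and lens_blue below 0.049 m and value of joint cross below -0.11 rad and velocity of joint shift between -0.05 and 0.05 rad/s and velocity of joint cross between -0.05 and 0.05 rad/s); the robot touches nothing.
It fails at once if the knob is taken between the fingers (grasp point within 18 mm of the knob's centre) (distance between the grasp point and knob below 0.018 m).
It fails at once if a loose part is moved more than 20 mm in any direction, lifting included (distance of any of relay, terminals, contactor, screwdriver, tape, stop_head, ferrule_cup from where it was at the start of the episode above 0.02 m).
It also fails if it takes over 51 s, if anything falls off the work surface, if the arm or the gripper's body presses on something with over 40 N, if the wrist force passes 120 N, or if a joint passes its speed limit or range.

## Working session

There is one attempt and no reset: what is moved stays moved. The work goes in short steps, Python scripts to look and compute and a tool call to move; the robot and the scene stay as the last step left them, time stands still between calls to the robot, and variables do not carry over. Pictures are saved under pics/ and viewed, and the job is handed in when it is done.

Besides the shell and the picture viewer there is one more tool, called after "Request:" as name(argument=value, ...), one argument or row to a line, values as JSON. step_arm: Moves the arm, as the interface text tells. Its arguments: {"type":"object","properties":{"plan":{"type":"array","items":{"type":"object","properties":{"xyz":{"type":"array","items":{"type":"number"}},"rot":{"type":"array","items":{"type":"number"}}}}},"gripper":{"type":"number"},"newtons":{"type":"number"}},"required":["plan"]}

```bash
mkdir -p pics
python3 - <<'E'
from bench import *
import cv2,pickle
s=observe()
for k in s: print(k,s[k])
for n in ["scene","top"]:
    p=read_camera(n); cv2.imwrite(f"pics/{n}0.png",p["color"][:,:,::-1]); pickle.dump(p,open(f"{n}0.pkl","wb"))
    print({k:v for k,v in p.items() if k!="color"})
    for t in ["knob","lens_blue","lens_yellow","lens_red","lens_green","station","relay","terminals"]:
        print(t,[(round(d["p"],2),[int(x) for x in d["rect"]]) for d in silhouettes(t,p)[:2]])
try: print(tcp_to_tips)
except Exception as e: print(e)
E
```

```text
clock 0.0
q [ 1.24160903e+00  3.53664663e-01  1.63413267e+00  3.00460004e-06
  1.15519418e+00 -2.38231909e-03]
joint_velocities [ 0.00123625  0.00087353 -0.00074601  0.00024268  0.00135882  0.00044018]
joint_torque [-2.07309895e-03 -6.05248618e+01 -3.42054141e+01 -1.86331836e-04
  9.48088156e-03  3.31952833e-05]
ee_pos [0.20048338 0.59150855 0.25555197]
tool_rot [[-9.47072448e-01  3.21019582e-01 -4.54813127e-04]
 [ 3.21019904e-01  9.47071524e-01 -1.32285057e-03]
 [ 6.07962486e-06 -1.39883939e-03 -9.99999022e-01]]
force [ 0.79551466 -0.31079468 -0.22544481]
moment [-0.06556862  0.02084142 -0.01919284]
grip_width 0.08569809713797238
{'intrinsics': array([[464.20769204,   0.        , 321.67809673],
       [  0.        , 464.20769204, 195.22931412],
       [  0.        ,   0.        ,   1.        ]]), 'k1': -0.12415725466568998, 'R': array([[-0.68233268,  0.73082208, -0.01792202],
       [ 0.56195336,  0.50867249, -0.6522735 ],
       [-0.46757944, -0.45513886, -0.75777179]]), 't': array([ 0.33200661, -0.21926416,  1.53417322]), 'shot': 1}
knob [(0.7, [306, 198, 320, 229])]
lens_blue [(0
[... 550 characters left out ...]
      ]]), 'k1': -0.03450049670530319, 'R': array([[ 2.82656814e-02, -9.99600446e-01,  1.20868856e-05],
       [-9.83598150e-01, -2.78153398e-02, -1.78216122e-01],
       [ 1.78145251e-01,  5.02551149e-03, -9.83991369e-01]]), 't': array([0.02334888, 0.55792488, 0.99801038]), 'shot': 2}
knob [(0.7, [292, 159, 315, 183])]
lens_blue [(0.78, [321, 214, 339, 232])]
lens_yellow [(0.75, [324, 134, 343, 150])]
lens_red [(0.72, [396, 160, 412, 247]), (0.65, [297, 135, 310, 151])]
lens_green [(0.52, [292, 213, 309, 227]), (0.45, [426, 202, 456, 231])]
station [(0.73, [256, 127, 380, 242])]
relay [(0.48, [267, 143, 277, 163])]
terminals [(0.68, [352, 188, 379, 212]), (0.37, [294, 161, 312, 184])]
0.025
```

Run:
```python
import cv2,pickle
a=pickle.load(open("top0.pkl","rb"))["color"][:,:,::-1]
cv2.imwrite("pics/topc.png",cv2.resize(a[100:290,190:470],None,fx=2.8,fy=2.8,interpolation=cv2.INTER_CUBIC))
a=pickle.load(open("scene0.pkl","rb"))["color"][:,:,::-1]
cv2.imwrite("pics/scenec.png",cv2.resize(a[130:320,190:470],None,fx=2.8,fy=2.8,interpolation=cv2.INTER_CUBIC))
```

```text
(no output)
```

View pics/top0.png

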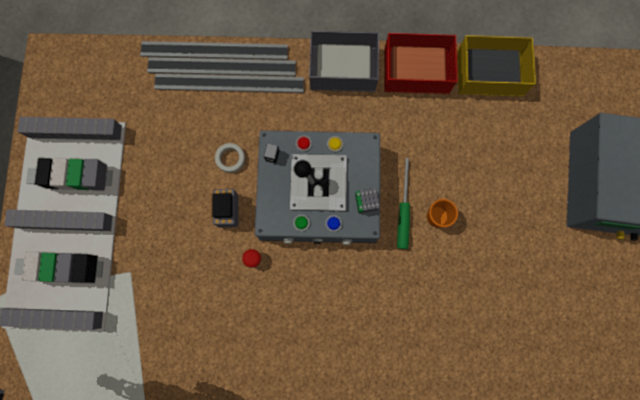

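```bash
sleep 1
```

```text
(no output)
```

View pics/topc.png

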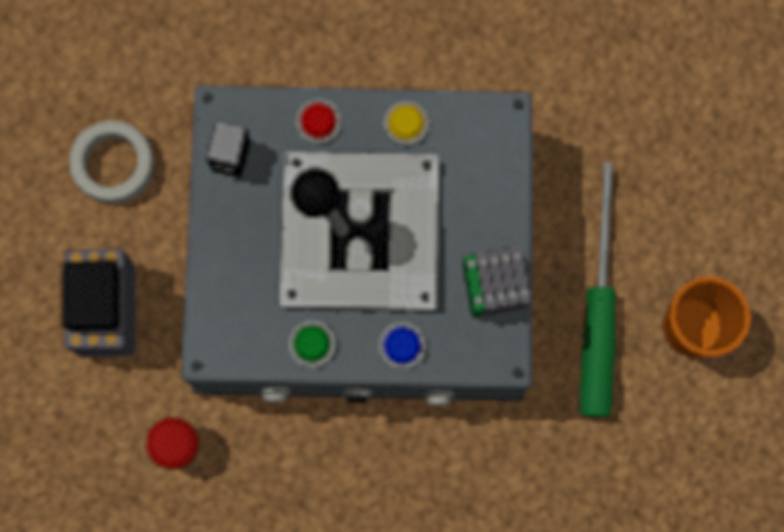

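View pics/scenec.png

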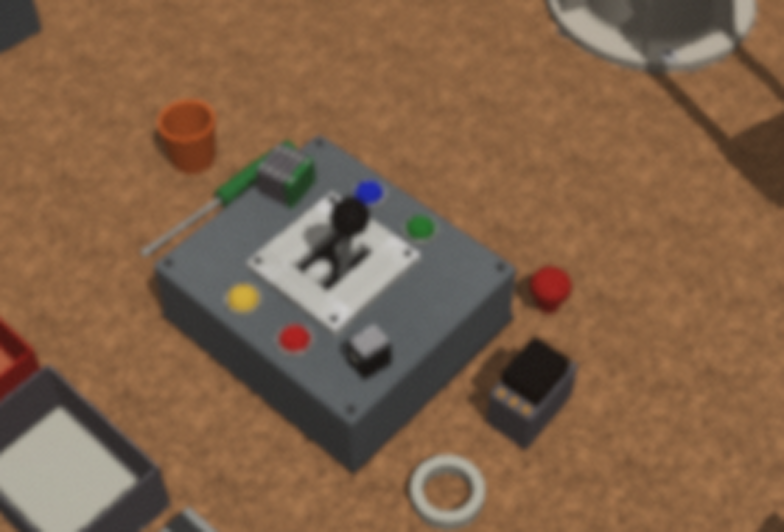

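```bash
cat > h.py <<'E'
import numpy as np,cv2
def ray(p,uv):
    K=p["intrinsics"];d=np.array([(uv[0]-K[0,2])/K[0,0],(uv[1]-K[1,2])/K[1,1]])
    s=d.copy()
    for _ in range(20): s=d/(1+p["k1"]*(s@s))
    R,t=p["R"],p["t"]
    return -R.T@t, R.T@np.array([s[0],s[1],1])
def onz(p,uv,z):
    o,v=ray(p,uv); return o+v*(z-o[2])/v[2]
E
python3 - <<'E'
import pickle
from h import *
p=pickle.load(open("top0.pkl","rb"))
c=lambda x,y:(190+(x+.5)/2.8-.5,100+(y+.5)/2.8-.5)
L={}
for n,(x,y) in dict(red=(319,120),yellow=(406,122),green=(311,344),blue=(402,345)).items():
    L[n]=onz(p,c(x,y),.1)
    print(n,L[n])
# station: x=+-82,y=+-32
S=dict(red=(.082,.032),yellow=(.082,-.032),green=(-.082,.032),blue=(-.082,-.032))
A=np.array([S[k] for k in S]);B=np.array([L[k][:2] for k in S])
Bm=B.mean(0);H=A.T@(B-Bm);yaw=np.arctan2(H[0,1]-H[1,0],H[0,0]+H[1,1])
R=np.array([[np.cos(yaw),-np.sin(yaw)],[np.sin(yaw),np.cos(yaw)]])
print("centre",Bm,"yaw",yaw,"res mm",(B-Bm-A@R.T)*1e3)
print("plate corners")
for x,y in [(296,162),(427,165),(424,297),(291,294)]: print(R.T@(onz(p,c(x,y),.102)[:2]-Bm))
for z in (.183,.187): k=onz(p,c(315,193),z); print("knob",k,"gate",R.T@(k[:2]-Bm))
for n,xy,z in [("relay",(232,137),.127),("term",(498,278),.124)]: k=onz(p,c(*xy),z); print(n,k,R.T@(k[:2]-Bm))
s=pickle.load(open("scene0.pkl","rb"))
c2=lambda x,y:(190+(x+.5)/2.8-.5,130+(y+.5)/2.8-.5)
for n,(x,y) in dict(red=(295,338),yellow=(243,298),green=(420,227),blue=(370,192)).items(): print(n,onz(s,c2(x,y),.1))
# knob triangulate
o1,v1=ray(p,c(315,193));o2,v2=ray(s,c2(350,216))
M=np.c_[v1,-v2];ab=np.linalg.lstsq(M,o2-o1,rcond=None)[0];P=(o1+v1*ab[0]+o2+v2*ab[1])/2
print("knob tri",P,np.linalg.norm(o1+v1*ab[0]-o2-v2*ab[1]),R.T@(P[:2]-Bm))
E
```

```text
red [0.66502009 0.07912348 0.1       ]
yellow [0.66529573 0.01593142 0.1       ]
green [0.50100469 0.07905571 0.1       ]
blue [0.50210994 0.01489698 0.1       ]
centre [0.58335761 0.0472519 ] yaw 0.004354173121715568 res mm [[-0.19741649 -0.48515601]
 [-0.20043852  0.32217874]
 [-0.2143629   0.16115991]
 [ 0.61221791  0.00181736]]
plate corners
[0.04938984 0.04703594]
[ 0.04941327 -0.04737729]
[-0.04704307 -0.04685072]
[-0.0471421   0.04735117]
knob [0.59015311 0.07618299 0.183     ] gate [0.00692141 0.02890123]
knob [0.58917442 0.07599449 0.187     ] gate [0.0059419  0.02871699]
relay [0.64277597 0.13874853 0.127     ] [0.05981618 0.09123705]
term [ 0.54760097 -0.05009634  0.124     ] [-0.03618018 -0.09719163]
red [0.66625353 0.08291618 0.1       ]
yellow [0.66738927 0.01933754 0.1       ]
green [0.50341303 0.08112558 0.1       ]
blue [0.50340836 0.01868112 0.1       ]
knob tri [0.58827835 0.07640483 0.18898444] 0.0012913116606370924 [0.00504762 0.02913123]
```

Request:
step_arm(
  plan=[
    {"xyz": [0,0,0],"rot": [0,0,-0.109]},
    {"xyz": [0,0,0],"rot": [0,0,-0.109]},
    {"xyz": [0,0,0],"rot": [0,0,-0.109]},
    {"xyz": [-0.027,-0.032,0],"rot": [0,0,0]},
    {"xyz": [-0.027,-0.032,0],"rot": [0,0,0]},
    {"xyz": [-0.027,-0.032,0],"rot": [0,0,0]},
    {"xyz": [-0.027,-0.032,0],"rot": [0,0,0]},
    {"xyz": [-0.027,-0.032,0],"rot": [0,0,0]},
    {"xyz": [-0.027,-0.032,0],"rot": [0,0,0]},
    {"xyz": [-0.027,-0.032,0],"rot": [0,0,0]},
  ],
  gripper=0,
)

```text
clock: 1.9
ee_pos: [0.3906, 0.3666, 0.2565]
tool_rot: [[-1.0, -0.0, 0.0], [-0.0, 1.0, 0.0], [-0.0, 0.0, -1.0]]
force: [1.5, 0.1, 0.1]
grip_width: -0.0001
```

Request:
step_arm(
  plan=[
    {"xyz": [-0.027,-0.032,0],"rot": [0,0,0]},
    {"xyz": [-0.027,-0.032,0],"rot": [0,0,0]},
    {"xyz": [-0.027,-0.032,0],"rot": [0,0,0]},
    {"xyz": [-0.027,-0.032,0],"rot": [0,0,0]},
    {"xyz": [-0.027,-0.032,0],"rot": [0,0,0]},
    {"xyz": [-0.027,-0.032,0],"rot": [0,0,0]},
    {"xyz": [-0.027,-0.032,0],"rot": [0,0,0]},
    {"xyz": [-0.027,-0.032,0],"rot": [0,0,0]},
    {"xyz": [-0.027,-0.032,0],"rot": [0,0,0]},
    {"xyz": [0,0,0],"rot": [0,0,0]},
  ],
)

```text
clock: 2.9
ee_pos: [0.6355, 0.0763, 0.2562]
tool_rot: [[-1.0, 0.003, 0.002], [0.003, 1.0, -0.001], [-0.002, -0.001, -1.0]]
force: [-0.4, 0.6, 0.0]
grip_width: -0.0002
```

Run:
```python
from bench import *
import cv2,pickle
s=observe(); print(s["ee_pos"],s["force"],s["q"])
for n in ["top","wrist","scene"]:
    p=read_camera(n); pickle.dump(p,open(n+"1.pkl","wb"))
    a=p["color"][:,:,::-1]
    if n!="wrist": y=100 if n=="top" else 130; a=cv2.resize(a[y:y+190,190:470],None,fx=2.8,fy=2.8,interpolation=cv2.INTER_CUBIC)
    else: print(p["hand_eye"])
    cv2.imwrite(f"pics/{n}1.png",a)
```

```text
[0.63549219 0.07626584 0.25617006] [-0.42880075  0.58510302  0.00231833] [ 1.17758225e-01  3.75485913e-01  1.60058846e+00 -1.45305002e-03
  1.16387584e+00 -1.44922802e+00]
[[ 1.09837912e-03 -9.49669958e-01 -3.13250322e-01  8.01237604e-02]
 [ 9.99998966e-01  1.33402685e-03 -5.37931597e-04 -1.23743203e-03]
 [ 9.28741819e-04 -3.13249407e-01  9.49670441e-01 -1.16803818e-01]
 [ 0.00000000e+00  0.00000000e+00  0.00000000e+00  1.00000000e+00]]
```

View pics/wrist1.png

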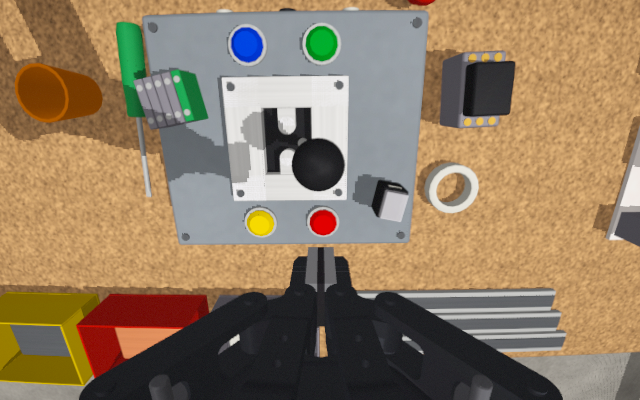

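View pics/scene1.png

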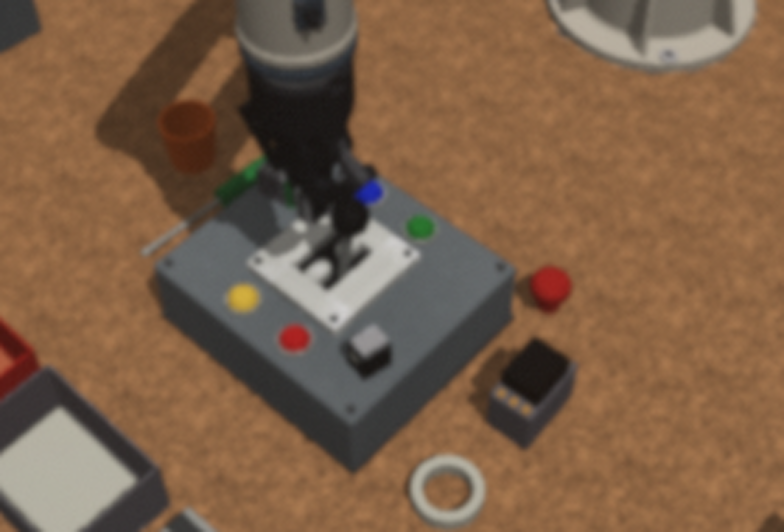

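The wrist view shows the knob at about (318,164), with blue (247,45), green (321,43), yellow (260,222) and red (323,221) clear of the fingers. I'll use these to refine the measurement.

Run:
```python
import pickle
from h import *
from bench import *
s=observe()
p=pickle.load(open("wrist1.pkl","rb"))
T=np.eye(4);T[:3,:3]=s["tool_rot"];T[:3,3]=s["ee_pos"]
C=T@p["hand_eye"];p["R"]=C[:3,:3].T;p["t"]=-C[:3,:3].T@C[:3,3]
L={n:onz(p,uv,.1)[:2] for n,uv in dict(red=(323,221),yellow=(260,222),green=(321,43),blue=(247,45)).items()}
S=dict(red=(.082,.032),yellow=(.082,-.032),green=(-.082,.032),blue=(-.082,-.032))
A=np.array([S[k] for k in S]);B=np.array([L[k] for k in S]);Bm=B.mean(0);H=A.T@(B-Bm);yaw=np.arctan2(H[0,1]-H[1,0],H[0,0]+H[1,1])
R=np.array([[np.cos(yaw),-np.sin(yaw)],[np.sin(yaw),np.cos(yaw)]])
print(Bm,yaw,(B-Bm-A@R.T)*1e3)
for z in(.185,.188):
  k=onz(p,(318,164),z);print(k,R.T@(k[:2]-Bm))
```

```text
[0.58098908 0.04905359] 0.012307623499439315 [[-2.38639576 -0.63696343]
 [-2.01298565  0.4107434 ]
 [ 1.96337268 -0.81814172]
 [ 2.43600873  1.04436174]]
[0.58714884 0.07728138 0.185     ] [0.00650671 0.02814985]
[0.58659154 0.07730732 0.188     ] [0.00594977 0.02818264]
```

Request:
step_arm(
  plan=[
    {"xyz": [0,0,0.01],"rot": [0,0,0]},
    {"xyz": [0,0,0.01],"rot": [0,0,0]},
    {"xyz": [0,0,0.01],"rot": [0,0,0]},
    {"xyz": [0,0,0.01],"rot": [0,0,0]},
    {"xyz": [0,0,0.01],"rot": [0,0,0]},
    {"xyz": [0,0,0.01],"rot": [0,0,0]},
    {"xyz": [0,0,0.005],"rot": [0,0,0]},
    {"xyz": [0.006,0,0],"rot": [0,0,0]},
    {"xyz": [0.006,0,0],"rot": [0,0,0]},
    {"xyz": [0,0,0],"rot": [0,0,0]},
  ],
)

```text
clock: 4.05
ee_pos: [0.62, 0.08, 0.1917]
tool_rot: [[-1.0, -0.0, -0.0], [-0.0, 1.0, 0.0], [0.0, 0.0, -1.0]]
force: [-0.5, 0.2, 0.2]
grip_width: 0.0001
```

Request:
step_arm(
  plan=[
    {"xyz": [0.002,0,0],"rot": [0,0,0]},
    {"xyz": [0.002,0,0],"rot": [0,0,0]},
    {"xyz": [0.002,0,0],"rot": [0,0,0]},
    {"xyz": [0.001,0,0],"rot": [0,0,0]},
    {"xyz": [0.001,0,0],"rot": [0,0,0]},
    {"xyz": [0.001,0,0],"rot": [0,0,0]},
    {"xyz": [0.001,0,0],"rot": [0,0,0]},
    {"xyz": [0.001,0,0],"rot": [0,0,0]},
    {"xyz": [0,0,0],"rot": [0,0,0]},
    {"xyz": [0,0,0],"rot": [0,0,0]},
  ],
)

```text
clock: 5.05
ee_pos: [0.6097, 0.08, 0.1912]
tool_rot: [[-1.0, -0.0, -0.0], [-0.0, 1.0, -0.0], [0.0, -0.0, -1.0]]
force: [2.0, -1.2, 1.8]
grip_width: 0.0001
```

Run:
```python
from bench import *
import cv2,pickle
s=observe(); print(s["ee_pos"],s["force"])
p=read_camera("wrist"); cv2.imwrite("pics/wrist2.png",p["color"][:,:,::-1])
p=read_camera("top"); pickle.dump(p,open("top2.pkl","wb"))
cv2.imwrite("pics/top2.png",cv2.resize(p["color"][100:290,190:470,::-1],None,fx=2.8,fy=2.8,interpolation=cv2.INTER_CUBIC))
```

```text
[0.60968379 0.0799892  0.19123386] [ 1.9894244  -1.19841028  1.7566931 ]
```

View pics/wrist2.png

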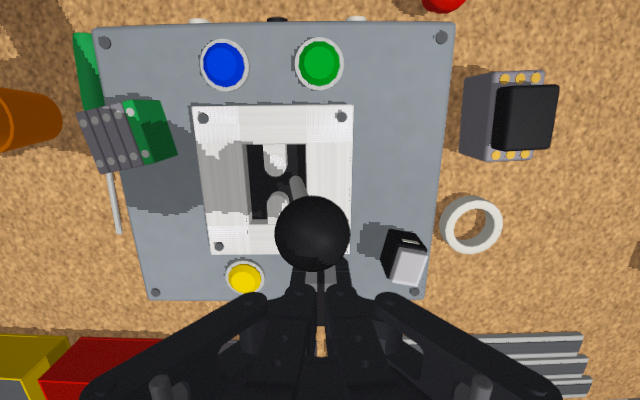

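View pics/top2.png

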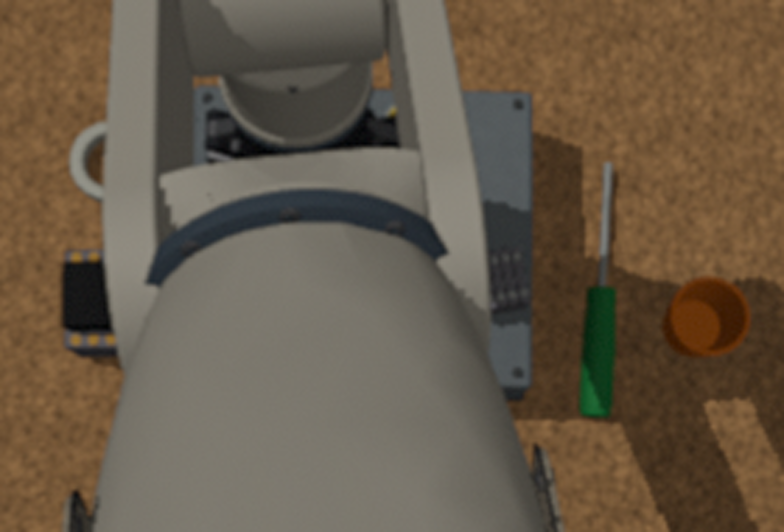

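```bash
cat > w.py <<'E'
import sys
from h import *
from bench import *
def look(name):
    s=observe();p=read_camera("wrist")
    T=np.eye(4);T[:3,:3]=s["tool_rot"];T[:3,3]=s["ee_pos"]
    C=T@p["hand_eye"];p["R"]=C[:3,:3].T;p["t"]=-C[:3,:3].T@C[:3,3]
    cv2.imwrite(f"pics/{name}.png",p["color"][:,:,::-1]);return s,p
E
python3 - <<'E'
from w import *
s,p=look("w3");print(s["ee_pos"],s["force"])
print([(d["p"],d["rect"]) for d in silhouettes("knob",p)[:2]])
for n,uv,z in[("knob",(312,234),.19),("blue",(224,65),.1),("green",(319,64),.1),("yellow",(245,278),.1),("c1",(203,118),.102),("c2",(341,117),.102),("c3",(219,246),.102)]:print(n,onz(p,uv,z))
E
```

```text
[0.60970578 0.0799898  0.1912396 ] [1.17113683 0.03358552 2.17752224]
[(0.78, [272.1, 176.4, 349.5, 269.3]), (0.24, [202.7, 41.4, 249.9, 87.6])]
knob [0.58252502 0.0750346  0.19      ]
blue [0.50307396 0.01564646 0.1       ]
green [0.50275472 0.07762008 0.1       ]
yellow [0.66231028 0.01710167 0.1       ]
c1 [ 0.53640264 -0.00118578  0.102     ]
c2 [0.53596381 0.09247408 0.102     ]
c3 [ 6.32431137e-01 -3.26217209e-04  1.02000000e-01]
```

Request:
step_arm(
  plan=[
    {"xyz": [-0.008,0,0],"rot": [0,0,0]},
    {"xyz": [-0.012,0,0],"rot": [0,0,0]},
    {"xyz": [0,0.015,0],"rot": [0,0,0]},
    {"xyz": [0,0.015,0],"rot": [0,0,0]},
    {"xyz": [0,0.015,0],"rot": [0,0,0]},
    {"xyz": [0,0.005,0],"rot": [0,0,0]},
    {"xyz": [0.016,0,0],"rot": [0,0,0]},
    {"xyz": [0.016,0,0],"rot": [0,0,0]},
    {"xyz": [0.014,0,0],"rot": [0,0,0]},
    {"xyz": [0,0,0],"rot": [0,0,0]},
  ],
)

```text
clock: 6.25
ee_pos: [0.582, 0.1304, 0.1912]
tool_rot: [[-1.0, -0.001, -0.001], [-0.001, 1.0, -0.0], [0.001, -0.0, -1.0]]
force: [0.2, 0.3, 0.3]
grip_width: 0.0004
```

Run:
```python
from w import *
s,p=look("w4");print(s["ee_pos"],s["force"])
print([(d["p"],d["rect"]) for d in silhouettes("knob",p)[:2]])
```

```text
[0.58197014 0.13039717 0.19123317] [0.23023474 0.30705327 0.32343001]
[(0.92, [169.6, 210.7, 244.0, 321.3]), (0.58, [32.0, 57.4, 383.1, 325.8])]
```

View pics/w4.png

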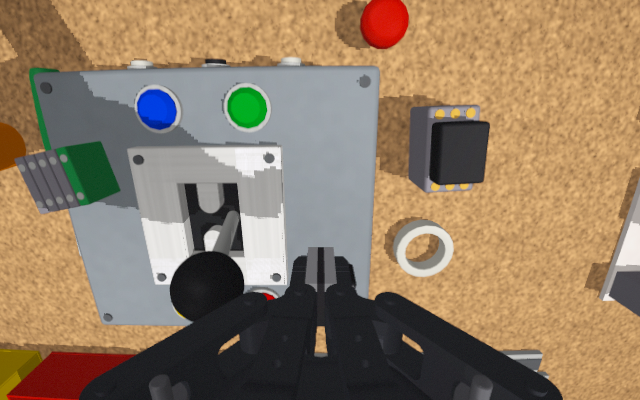

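Request:
step_arm(
  plan=[
    {"xyz": [0,-0.01,0],"rot": [0,0,0]},
    {"xyz": [0,-0.008,0],"rot": [0,0,0]},
    {"xyz": [0,-0.004,0],"rot": [0,0,0]},
    {"xyz": [0,-0.004,0],"rot": [0,0,0]},
    {"xyz": [0,-0.004,0],"rot": [0,0,0]},
    {"xyz": [0,-0.004,0],"rot": [0,0,0]},
    {"xyz": [0,-0.004,0],"rot": [0,0,0]},
    {"xyz": [0,-0.004,0],"rot": [0,0,0]},
    {"xyz": [0,-0.004,0],"rot": [0,0,0]},
    {"xyz": [0,0,0],"rot": [0,0,0]},
  ],
)

```text
clock: 7.35
ee_pos: [0.5837, 0.0835, 0.1912]
tool_rot: [[-1.0, 0.0, -0.0], [0.0, 1.0, -0.0], [0.0, -0.0, -1.0]]
force: [-0.3, 2.1, 1.3]
grip_width: -0.0001
```

Run:
```python
from w import *
s,p=look("w5");print(s["ee_pos"],s["force"])
for d in silhouettes("knob",p)[:2]: r=d["rect"];print(d["p"],r)
```

```text
[0.58367687 0.08346315 0.19121576] [-0.3194757   2.11236791  1.30315446]
0.89 [218.6, 206.1, 289.5, 304.9]
0.2 [432.2, 220.6, 496.2, 271.1]
```

View pics/w5.png

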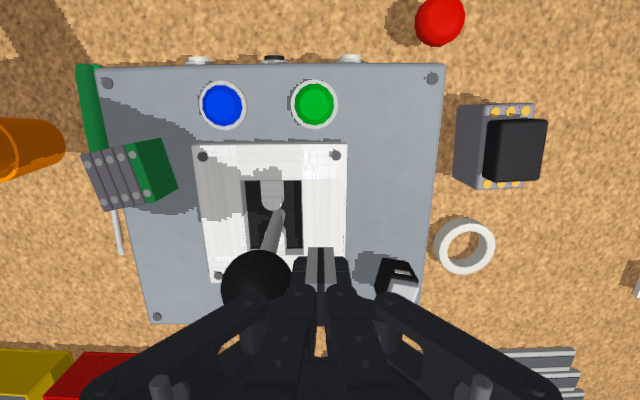

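Request:
step_arm(
  plan=[
    {"xyz": [0,-0.004,0],"rot": [0,0,0]},
    {"xyz": [0,-0.004,0],"rot": [0,0,0]},
    {"xyz": [0,-0.004,0],"rot": [0,0,0]},
    {"xyz": [0,-0.004,0],"rot": [0,0,0]},
    {"xyz": [0,-0.004,0],"rot": [0,0,0]},
    {"xyz": [0,-0.004,0],"rot": [0,0,0]},
    {"xyz": [0,-0.004,0],"rot": [0,0,0]},
    {"xyz": [0,-0.003,0],"rot": [0,0,0]},
    {"xyz": [0,-0.002,0],"rot": [0,0,0]},
    {"xyz": [0,0,0],"rot": [0,0,0]},
  ],
)

```text
clock: 8.45
ee_pos: [0.5836, 0.0507, 0.1911]
tool_rot: [[-1.0, 0.0, -0.0], [0.0, 1.0, -0.0], [0.0, -0.0, -1.0]]
force: [0.8, 1.5, 0.1]
grip_width: -0.0
```

Run:
```python
from w import *
s,p=look("w6");print(s["ee_pos"],s["force"])
for d in silhouettes("knob",p)[:2]: r=d["rect"];print(d["p"],r)
```

```text
[0.58361222 0.05072537 0.19108958] [0.78147233 1.50544087 0.10032016]
0.79 [220.5, 208.6, 308.3, 304.6]
```

View pics/w6.png

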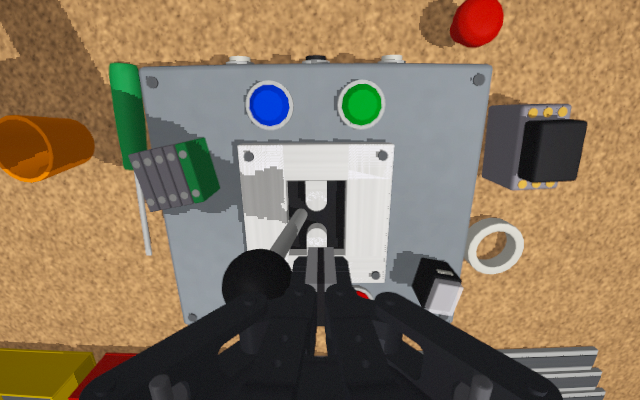

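Request:
step_arm(
  plan=[
    {"xyz": [0,-0.001,0],"rot": [0,0,0]},
    {"xyz": [0,-0.001,0],"rot": [0,0,0]},
    {"xyz": [0,-0.0005,0],"rot": [0,0,0]},
    {"xyz": [0,0,0],"rot": [0,0,0]},
    {"xyz": [0,0,0],"rot": [0,0,0]},
    {"xyz": [0,0,0],"rot": [0,0,0]},
    {"xyz": [0,0,0],"rot": [0,0,0]},
    {"xyz": [0,0,0],"rot": [0,0,0]},
    {"xyz": [0,0,0],"rot": [0,0,0]},
    {"xyz": [0,0,0],"rot": [0,0,0]},
  ],
)

```text
clock: 9.55
ee_pos: [0.5837, 0.0485, 0.1913]
tool_rot: [[-1.0, -0.0, -0.0], [-0.0, 1.0, -0.0], [0.0, -0.0, -1.0]]
force: [1.5, 1.7, -1.4]
grip_width: -0.0001
```

Run:
```python
from w import *
s,p=look("w7");print(s["ee_pos"],s["force"])
for d in silhouettes("knob",p)[:2]: r=d["rect"];print(d["p"],r)
print(onz(p,(257,287),.19))
```

```text
[0.58373804 0.04850741 0.19127806] [ 1.54515827  1.65437844 -1.38458958]
0.55 [222.8, 207.1, 308.7, 300.0]
0.32 [354.8, 283.0, 375.1, 301.6]
[0.58379577 0.01752272 0.19      ]
```

Request:
step_arm(
  plan=[
    {"xyz": [0,0.006,0],"rot": [0,0,0]},
    {"xyz": [0,0.008,0],"rot": [0,0,0]},
    {"xyz": [-0.014,0,0],"rot": [0,0,0]},
    {"xyz": [-0.014,0,0],"rot": [0,0,0]},
    {"xyz": [-0.014,0,0],"rot": [0,0,0]},
    {"xyz": [0,-0.015,0],"rot": [0,0,0]},
    {"xyz": [0,-0.015,0],"rot": [0,0,0]},
    {"xyz": [0,-0.015,0],"rot": [0,0,0]},
    {"xyz": [0,0,0],"rot": [0,0,0]},
    {"xyz": [0,0,0],"rot": [0,0,0]},
  ],
)

```text
clock: 10.65
ee_pos: [0.6254, 0.0167, 0.1914]
tool_rot: [[-1.0, 0.001, -0.0], [0.001, 1.0, 0.0], [0.0, 0.0, -1.0]]
force: [-0.2, 0.1, -0.3]
grip_width: -0.0002
```

Request:
step_arm(
  plan=[
    {"xyz": [0.01,0,0],"rot": [0,0,0]},
    {"xyz": [0.004,0,0],"rot": [0,0,0]},
    {"xyz": [0.004,0,0],"rot": [0,0,0]},
    {"xyz": [0.004,0,0],"rot": [0,0,0]},
    {"xyz": [0.004,0,0],"rot": [0,0,0]},
    {"xyz": [0.004,0,0],"rot": [0,0,0]},
    {"xyz": [0.004,0,0],"rot": [0,0,0]},
    {"xyz": [0.004,0,0],"rot": [0,0,0]},
    {"xyz": [0,0,0],"rot": [0,0,0]},
    {"xyz": [0,0,0],"rot": [0,0,0]},
  ],
)

```text
clock: 11.65
ee_pos: [0.5875, 0.0175, 0.1912]
tool_rot: [[-1.0, -0.0, -0.0], [-0.0, 1.0, 0.0], [0.0, 0.0, -1.0]]
force: [0.7, 0.0, 0.4]
grip_width: -0.0
```

Run:
```python
from w import *
s,p=look("w8");print(s["ee_pos"],s["force"])
for d in silhouettes("knob",p)[:2]: r=d["rect"];print(d["p"],r)
```

```text
[0.58748989 0.01754588 0.19120169] [0.67092549 0.02170379 0.39836866]
0.63 [284.4, 189.2, 361.2, 270.7]
```

View pics/w8.png

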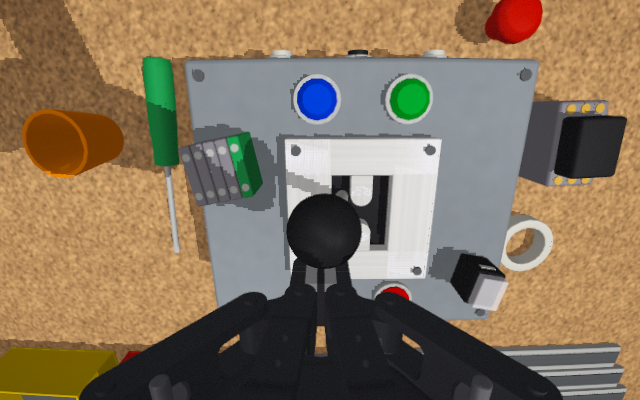

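Request:
step_arm(
  plan=[
    {"xyz": [0.004,0,0],"rot": [0,0,0]},
    {"xyz": [0.004,0,0],"rot": [0,0,0]},
    {"xyz": [0.004,0,0],"rot": [0,0,0]},
    {"xyz": [0.002,0,0],"rot": [0,0,0]},
    {"xyz": [0.001,0,0],"rot": [0,0,0]},
    {"xyz": [0.001,0,0],"rot": [0,0,0]},
    {"xyz": [0.001,0,0],"rot": [0,0,0]},
    {"xyz": [0,0,0],"rot": [0,0,0]},
    {"xyz": [0,0,0],"rot": [0,0,0]},
    {"xyz": [0,0,0],"rot": [0,0,0]},
  ],
)

```text
clock: 12.75
ee_pos: [0.5708, 0.0175, 0.1913]
tool_rot: [[-1.0, -0.0, -0.0], [-0.0, 1.0, -0.0], [0.0, -0.0, -1.0]]
force: [1.4, -0.2, -1.4]
grip_width: 0.0001
```

Request:
step_arm(
  plan=[
    {"xyz": [0.001,0,0],"rot": [0,0,0]},
    {"xyz": [0,0,0],"rot": [0,0,0]},
    {"xyz": [0,0,0],"rot": [0,0,0]},
    {"xyz": [0,0,0],"rot": [0,0,0]},
    {"xyz": [0,0,0],"rot": [0,0,0]},
    {"xyz": [0,0,0],"rot": [0,0,0]},
    {"xyz": [0,0,0],"rot": [0,0,0]},
    {"xyz": [0,0,0],"rot": [0,0,0]},
    {"xyz": [0,0,0],"rot": [0,0,0]},
    {"xyz": [0,0,0],"rot": [0,0,0]},
  ],
)

```text
clock: 13.75
ee_pos: [0.5697, 0.0175, 0.1913]
tool_rot: [[-1.0, -0.0, -0.0], [-0.0, 1.0, 0.0], [0.0, 0.0, -1.0]]
force: [2.0, 0.3, -1.2]
grip_width: 0.0002
```

Run:
```python
from w import *
s,p=look("w9");print(s["ee_pos"],s["force"])
for d in silhouettes("knob",p)[:2]: r=d["rect"];print(d["p"],r)
```

```text
[0.56974814 0.01748467 0.19128477] [ 1.96343363  0.27349854 -1.2001267 ]
0.71 [288.5, 187.7, 360.8, 266.2]
```

View pics/w9.png

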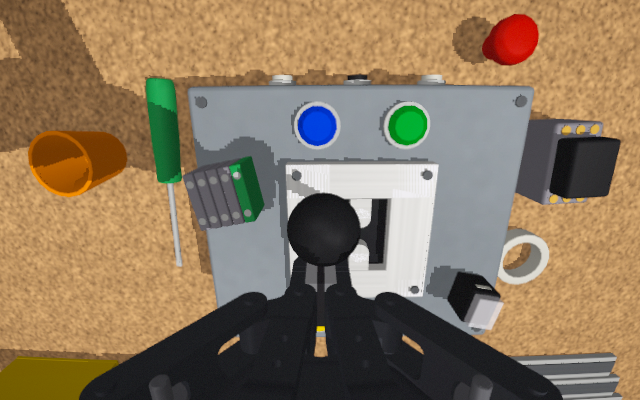

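Request:
step_arm(
  plan=[
    {"xyz": [0.001,0,0],"rot": [0,0,0]},
    {"xyz": [0.0005,0,0],"rot": [0,0,0]},
    {"xyz": [0,0,0],"rot": [0,0,0]},
    {"xyz": [0,0,0],"rot": [0,0,0]},
    {"xyz": [0,0,0],"rot": [0,0,0]},
    {"xyz": [0,0,0],"rot": [0,0,0]},
    {"xyz": [0,0,0],"rot": [0,0,0]},
    {"xyz": [0,0,0],"rot": [0,0,0]},
    {"xyz": [0,0,0],"rot": [0,0,0]},
    {"xyz": [0,0,0],"rot": [0,0,0]},
  ],
)

```text
clock: 14.85
ee_pos: [0.5683, 0.0175, 0.1913]
tool_rot: [[-1.0, -0.0, 0.0], [-0.0, 1.0, 0.0], [-0.0, 0.0, -1.0]]
force: [3.5, 0.2, -2.1]
grip_width: -0.0001
```

Request:
step_arm(
  plan=[
    {"xyz": [0.001,0,0],"rot": [0,0,0]},
    {"xyz": [0.0005,0,0],"rot": [0,0,0]},
    {"xyz": [0,0,0],"rot": [0,0,0]},
    {"xyz": [0,0,0],"rot": [0,0,0]},
    {"xyz": [0,0,0],"rot": [0,0,0]},
    {"xyz": [0,0,0],"rot": [0,0,0]},
    {"xyz": [0,0,0],"rot": [0,0,0]},
    {"xyz": [0,0,0],"rot": [0,0,0]},
    {"xyz": [0,0,0],"rot": [0,0,0]},
    {"xyz": [0,0,0],"rot": [0,0,0]},
  ],
)

```text
clock: 15.85
ee_pos: [0.567, 0.0175, 0.1913]
tool_rot: [[-1.0, -0.0, 0.0], [-0.0, 1.0, -0.0], [-0.0, -0.0, -1.0]]
force: [4.9, 0.5, -4.5]
grip_width: 0.0001
```

The force is rising as expected at the closed end, so I'll back off, rise and check.

Request:
step_arm(
  plan=[
    {"xyz": [-0.004,0,0],"rot": [0,0,0]},
    {"xyz": [-0.01,0,0],"rot": [0,0,0]},
    {"xyz": [-0.02,0,0],"rot": [0,0,0]},
    {"xyz": [-0.02,0,0],"rot": [0,0,0]},
    {"xyz": [0,0,-0.02],"rot": [0,0,0]},
    {"xyz": [0,0,-0.03],"rot": [0,0,0]},
    {"xyz": [0,0,-0.03],"rot": [0,0,0]},
    {"xyz": [0,0,-0.03],"rot": [0,0,0]},
    {"xyz": [0,0,-0.02],"rot": [0,0,0]},
    {"xyz": [0,0,0],"rot": [0,0,0]},
  ],
)

```text
clock: 16.85
ee_pos: [0.6222, 0.0176, 0.3245]
tool_rot: [[-1.0, -0.0, 0.004], [-0.0, 1.0, 0.0], [-0.004, 0.0, -1.0]]
force: [0.2, 0.0, 0.3]
grip_width: 0.0002
```

Run:
```python
from w import *
s,p=look("w10");print(s["ee_pos"],s["force"])
for t,z in(("knob",.183),("lens_blue",.1)):
  for d in silhouettes(t,p)[:2]: r=d["rect"];print(t,d["p"],r,onz(p,((r[0]+r[2])/2,(r[1]+r[3])/2),z))
```

```text
[0.62222464 0.01756457 0.32454924] [0.18975707 0.01977089 0.31643957]
knob 0.76 [301.2, 85.6, 341.9, 131.5] [0.54390507 0.01708674 0.183     ]
lens_blue 0.58 [303.0, 54.4, 333.6, 83.0] [0.50377944 0.01376984 0.1       ]
lens_blue 0.5 [447.6, 160.0, 492.4, 203.0] [0.62729889 0.19638622 0.1       ]
```

View pics/w10.png

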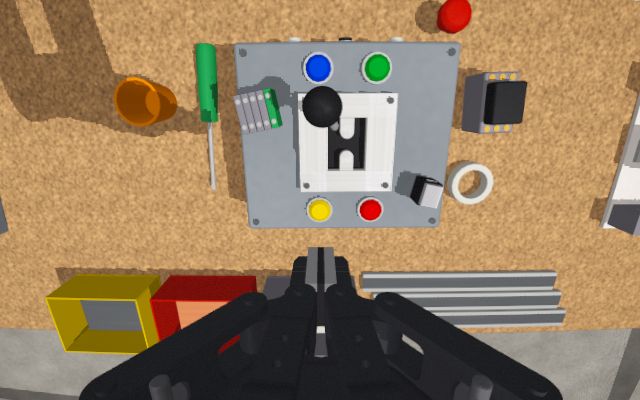

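Run:
```python
from w import *
s,p=look("w11");print(s["ee_pos"],s["force"],abs(s["joint_velocities"]).max())
k,b=onz(p,(322,107),.184),onz(p,(318,68.5),.1);print(k,b,np.linalg.norm((k-b)[:2]))
print(sign_off())
```

```text
[0.62027777 0.01750606 0.32011025] [ 0.10668473 -0.41449339  0.00990524] 0.01120307696754819
[0.53984556 0.01735543 0.184     ] [0.50067231 0.01338398 0.1       ] 0.0393740536958224
the job is handed in; nothing more can be done
None
```

The selector is set to blue. With the gripper shut, I used the outside of the fingers for three pushes:
1. Centred the lever in neutral.
2. Pushed it across the gap into the right column.
3. Pushed it towards the robot into the blue slot, until the push force rose from about 2 N to 5 N at the closed end.

I handed the job in at about 17 s, with the tool raised well clear of everything.

**Last checks:**
- **Knob position:** the final wrist view put the knob's centre about 39–40 mm from the blue lens. Fully home is 40 mm and the limit is 49 mm.
- **Column:** knob y was about 30 mm right of the gate's centre, so the lever is in the right column.
- **Robot:** wrist force was back to noise, under 0.5 N. The arm was almost still.
- **Loose parts:** they looked undisturbed by eye in the wrist pictures, but I did not measure them.

**Disagreements:** the cameras differed by 2–3 mm on the station's position. The network's box centre for the knob gave about 40.3 mm to the lens, against 39.4 mm by hand. The arm blocked the top camera and I took no final scene picture, so the end state was checked only from the wrist camera and the force. Sign-off reports no verdict.

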